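# Find the missing branch for the twig tree

## Robot

A 6-joint arm with a two-finger parallel gripper is mounted at the origin on the work surface. World frame = base frame: x ahead of the robot, y to its left, z up, the work surface at z = 0. Lengths are in m, angles in rad, forces in N, time in s.
With the tool pointing down it reaches from about 0.3 to 0.875 m from the base axis. Payload 6.4 kg.
Tool frame: the origin (TCP) lies midway between the tips of the shut fingers; the grasp point (between the pads) lies 19 mm behind it; x points along the fingers, y is the direction in which the jaws open and shut, and the axes are right-handed (so a half turn about x gives the same grasp; the last joint's range is limited). The gripper opens to 88 mm and grips with 3 to 60 N. Pads are 18 mm wide; open, the fingers measure 123 mm over their backs; the gripper's body (75 mm by 187 mm) begins 45 mm behind the grasp point.
Start: joints at [1.074, 0.181, 1.607, -0, 1.354, -0.206], TCP at [0.165, 0.551, 0.239] pointing down, gripper open.
Joint ranges: [-2.99, 2.99], [-0.89, 2.07], [0.3, 2.58], [-1.14, 4.28], [0, 2.63], [-3.12, 3.12]. Speed limits (rad/s): [2.57, 2.57, 3.01, 3.14, 3.14, 3.14].

## Interface

Orientations are given as [roll, pitch, yaw] about the fixed x, y, z axes, in that order (R = Rz(yaw) Ry(pitch) Rx(roll)).
In Python, from bench import status, imaging, workorder gives the robot as it stands.
- The arm moves only by the tool play_rows, never from a script. Its argument "series" is a list that holds one entry, the list of rows, each a list of 7 numbers: the closure, from 0 (fully open) to 1 (shut), then the shift along the world's x, y, z in mm, then the turn, a rotation vector about the world's x, y, z in rad. A call has 1 to 5 rows; each row is the pose to reach, as a shift and turn from the pose commanded when the call began; what a row does not reach only later rows make up. A row lasts 1/8 s, in which the tool goes at most 62.5 mm and 10.7 degrees, less where a joint would pass 70% of its speed; a pose out of reach is approached as far as the arm can. A call with a gripper value outside its range is refused whole. The fingers move at their own pace and stop on an object; "squeeze" is the grip in N (left out, the last holds). Time passes only in rows, so rows that repeat a pose let the fingers close. It gives the time, the measured TCP pose, the force and the opening at its end, in the units of the state.
- status.get_state(): the state, without advancing time (a new reading comes with each control period).
- imaging.camera(name): name is "side" or "top"; returns a dict with "frame" (420x560x3 uint8, blue, green, red), "intrinsics" (3x3 intrinsics, pixels), "xyz" and "orientation" of the camera in the world. Camera axes: x right, y down, z forward; pixel columns grow to the right and rows downward; lengths in m; the calibration is good to about 2 mm. A picture is of the moment at which its call begins. There is no depth.
- workorder.job_done(): hands the job in, once; it reports no verdict.
The state is a dict: "time_s": time; "joint_pos": joint angles; "joint_vel": joint speeds; "tau": joint torques, N m; "tool_pos": TCP position; "orientation": TCP orientation; "contact_force": force on the tool from outside, world axes, zero at the start; "moment": the same for the moment, N m; "finger_gap": finger opening in m.
Only numpy, scipy, OpenCV 4.12 (cv2) and the standard library are available. Lean on these libraries where they do the work, as an engineer would, in place of code of your own. Each camera call takes 0.05 s, during which the arm holds its last target. There are 200 camera calls.

## Task

The twig tree lying on the board lacks its third branch from the bottom; the 120 mm branch cut for it is in one of the three slide-lid boxes (the others hold a short stub and a round log slice). Slide the boxes open one at a time, shutting each again before you open another, until you find it; then lay it, set down and not dropped, flat side down across the trunk in the gap, square to the trunk, centred on it and midway between its neighbours like the rest. Finish with all three lids fully shut, and leave the stub, the slice and everything else on the table where it is.

Things in the scene. Friction and masses are not known exactly. Their poses are not given: they have to be found in the camera images.
- box_l_in (a point): Centre of the inner floor of the left-hand box (seen from the robot), a birch-plywood box that stands fast on the table: 190 mm long (x), 112 mm wide (y), 52 mm high, walls and floor 6 mm, inside 178 x 100 mm. The point lies 6 mm above the table. Its x axis runs along the box, pointing away from the robot; the lid slides out towards -x, at the end where its cleat is.
- box_l_cleat (a point): Centre of the wooden cleat (grip bar) on the left-hand box's sliding lid, half-way up the cleat: 16 mm thick along the box's x (grip it by these faces from above), 70 mm long along y, 24 mm high. The lid's upper face is 12 mm below this point (47 mm above the table); the box's side walls rise 5 mm above that face. The cleat moves with the lid.
- box_l_lid (a joint): How far the left-hand box's lid is slid out, in m: 0 is fully shut, 0.15 fully open (end stops at both). It slides towards the box's -x with about 2 N of friction and stays where it is left; it juts out of the box over the table with 41 mm clear beneath. At 0.15 all but the 29 mm of the inside nearest the robot is uncovered.
- box_m_in (a point): Centre of the inner floor of the middle box (seen from the robot), a birch-plywood box that stands fast on the table: 190 mm long (x), 112 mm wide (y), 52 mm high, walls and floor 6 mm, inside 178 x 100 mm. The point lies 6 mm above the table. Its x axis runs along the box, pointing away from the robot; the lid slides out towards -x, at the end where its cleat is.
- box_m_cleat (a point): Centre of the wooden cleat (grip bar) on the middle box's sliding lid, half-way up the cleat: 16 mm thick along the box's x (grip it by these faces from above), 70 mm long along y, 24 mm high. The lid's upper face is 12 mm below this point (47 mm above the table); the box's side walls rise 5 mm above that face. The cleat moves with the lid.
- box_m_lid (a joint): How far the middle box's lid is slid out, in m: 0 is fully shut, 0.15 fully open (end stops at both). It slides towards the box's -x with about 2 N of friction and stays where it is left; it juts out of the box over the table with 41 mm clear beneath. At 0.15 all but the 29 mm of the inside nearest the robot is uncovered.
- box_r_in (a point): Centre of the inner floor of the right-hand box (seen from the robot), a birch-plywood box that stands fast on the table: 190 mm long (x), 112 mm wide (y), 52 mm high, walls and floor 6 mm, inside 178 x 100 mm. The point lies 6 mm above the table. Its x axis runs along the box, pointing away from the robot; the lid slides out towards -x, at the end where its cleat is.
- box_r_cleat (a point): Centre of the wooden cleat (grip bar) on the right-hand box's sliding lid, half-way up the cleat: 16 mm thick along the box's x (grip it by these faces from above), 70 mm long along y, 24 mm high. The lid's upper face is 12 mm below this point (47 mm above the table); the box's side walls rise 5 mm above that face. The cleat moves with the lid.
- box_r_lid (a joint): How far the right-hand box's lid is slid out, in m: 0 is fully shut, 0.15 fully open (end stops at both). It slides towards the box's -x with about 2 N of friction and stays where it is left; it juts out of the box over the table with 41 mm clear beneath. At 0.15 all but the 29 mm of the inside nearest the robot is uncovered.
- branch_mid (a point): Centre of the wanted part, in one of the boxes at the start: a straight dark-barked branch 120 mm long (along its x), 25 mm thick (y), 24 mm high (z), sawn flat along its underside so that it does not roll; about 55 g. It lies flat side down, roughly along its box, clear of the lid when that is fully open. The centre is 12 mm above the flat.
- stub_mid (a point): Centre of a branch of the same kind but only 64 mm long, in another box: not wanted.
- slice_mid (a point): Centre of a round log slice 80 mm across and 16 mm thick, in the third box: not wanted.
- gap (a point): Where the centre of the missing branch belongs: on the trunk's centre line, 12 mm above the trunk's flat top (30 mm above the table). x runs along the trunk towards the tree's tip, away from the robot; the branch lies along y. Its neighbours' middles are at x = -56 mm (155 mm long) and +56 mm (85 mm long), tops 42 mm above the table; free room between them 87 mm.
- tree: The unfinished tree, lying fixed on an 8 mm plywood board 300 x 210 mm, to the robot's right; origin under the board's middle, axes as the gap's, which lies at x = 28 mm. The trunk is a flat lath 44 mm wide and 275 mm long, its top 18 mm above the table; dark branches like the wanted one (25 mm thick) are glued across it, 190, 155 and, beyond the gap, 85 mm long.
- small_tree1: Bystander: a small finished twig tree lying on the table (origin under its middle).
- small_tree2: Bystander: a second small finished twig tree (origin under its middle).
- glue: Bystander: the standing white glue bottle, 150 mm tall (origin under its middle).
- paintpot: Bystander: the standing teal paint pot, 62 mm wide, 65 mm tall (origin under its middle).
- brush: Bystander: a paint brush lying on the table (origin under its middle).
- sander: Bystander: a cork sanding block 100 x 60 x 30 mm (origin under its middle).
- secateurs: Bystander: a pair of secateurs lying flat (origin under its middle).
- mug: Bystander: a white mug, 95 mm tall (origin under its middle).
- branch: The same branch as a body, origin on the middle of its flat underside, axes as above.
Not all that is in view belongs to the job. What is shaped like the part that bears box_l_in but turquoise is not meant.

How it is judged:
On the way, in this order (a step that is already met when the one before it is completed fails the run):
1. the box that holds the 120 mm branch has been slid open (lid out by more than 100 mm) with the branch still in it (((value of joint box_l_lid above 0.1 m and horizontal distance between branch_mid and box_l_in below 0.06 m and height (world z) of branch_mid below 0.03 m) or (value of joint box_m_lid above 0.1 m and horizontal distance between branch_mid and box_m_in below 0.06 m and height (world z) of branch_mid below 0.03 m) or (value of joint box_r_lid above 0.1 m and horizontal distance between branch_mid and box_r_in below 0.06 m and height (world z) of branch_mid below 0.03 m))), for 0.1 s.
2. the branch has been brought down to its place across the trunk while still held in the fingers (within 20 mm along and across, 10 mm in height) (x of branch_mid in the frame of gap between -0.02 and 0.02 m and y of branch_mid in the frame of gap between -0.02 and 0.02 m and z of branch_mid in the frame of gap between -0.01 and 0.01 m and angle between the x axis of branch_mid and the y axis of gap, either way round below 0.17 rad and contact force between the fingers and branch above 0.5 N), for 0.1 s.
3. the branch has been let go in its place (x of branch_mid in the frame of gap between -0.015 and 0.015 m and y of branch_mid in the frame of gap between -0.015 and 0.015 m and z of branch_mid in the frame of gap between -0.006 and 0.006 m and angle between the x axis of branch_mid and the y axis of gap, either way round below 0.17 rad and contact force between the fingers and branch below 0.1 N), for 0.2 s.
At the end, for the whole second after the job is handed in: The 120 mm branch lies at rest flat side down on the trunk, its centre within 15 mm of the gap's middle along and across the trunk (6 mm in height), within 0.17 rad of square to the trunk, not tilted; all three lids are shut to within 8 mm (x of branch_mid in the frame of gap between -0.015 and 0.015 m and y of branch_mid in the frame of gap between -0.015 and 0.015 m and z of branch_mid in the frame of gap between -0.006 and 0.006 m and angle between the x axis of branch_mid and the y axis of gap, either way round below 0.17 rad and angle between branch_mid's own z axis and vertical below 0.12 rad and linear speed of branch below 0.02 m/s and value of joint each of box_l_lid, box_m_lid, box_r_lid below 0.008 m); the robot touches nothing.
It fails at once if two boxes open at once (both lids out by more than 30 mm) (value of joint each of box_l_lid, box_m_lid above 0.03 m or value of joint each of box_l_lid, box_r_lid above 0.03 m or value of joint each of box_m_lid, box_r_lid above 0.03 m).
It fails at once if the stub or the slice taken from its place (moved more than 50 mm) (distance of any of stub_mid, slice_mid from where it was at the start of the episode above 0.05 m).
It fails at once if a bystander shifted more than 40 mm, or the glue bottle, paint pot or mug tipped (distance of any of small_tree1, small_tree2, glue, paintpot, brush, sander, secateurs, mug from where it was at the start of the episode above 0.04 m or angle between any of glue, paintpot, mug's own z axis and vertical above 0.4 rad).
It also fails if it takes over 72 s, if anything falls off the work surface, if the arm or the gripper's body presses on something with over 40 N, if the wrist force passes 120 N, or if a joint passes its speed limit or range.

## Working session

There is one attempt and no reset: what is moved stays moved. The work goes in short steps, Python scripts to look and compute and a tool call to move; the robot and the scene stay as the last step left them, time stands still between calls to the robot, and variables do not carry over. Pictures are saved under pics/ and viewed, about 8 in all and at most 12, crops included, and the job is handed in when it is done.

Besides the shell and the picture viewer there is one more tool, called after "Request:" in YAML: its name, and indented under it one key for each argument. play_rows: Moves the arm, as the interface text tells. Its arguments: {"type":"object","properties":{"series":{"type":"array"},"squeeze":{"type":"number"}},"required":["series"]}

```bash
mkdir -p pics; cat > h.py <<'E'
import numpy as np, cv2
from scipy.spatial.transform import Rotation as R
from bench import status, imaging, workorder
def shot(n,f=None):
    c=imaging.camera(n)
    if f: cv2.imwrite('pics/'+f,c['frame'])
    return c
def rot(c):
    o=np.array(c['orientation'],float)
    return o if o.shape==(3,3) else R.from_euler('xyz',o).as_matrix()
def ray(c,u,v):
    d=np.linalg.inv(np.array(c['intrinsics']))@[u,v,1]
    return np.array(c['xyz']),rot(c)@d
def onz(c,u,v,z):
    p,d=ray(c,u,v); return p+d*(z-p[2])/d[2]
def proj(c,P):
    q=np.array(c['intrinsics'])@(rot(c).T@(np.array(P)-np.array(c['xyz']))); return q[:2]/q[2]
E
python3 - <<'E'
from h import *
for n in('top','side'):
    c=shot(n,n+'0.png'); print(n,c['xyz'],c['orientation'],c['intrinsics'])
print(status.get_state())
a=cv2.imread('pics/top0.png')
E
```

```text
top [ 0.28266055 -0.02964097  1.19897502] [-2.96094722e+00  7.40924437e-04 -1.56578480e+00] [[410.49710003   0.         286.73617688]
 [  0.         410.49710003 208.02641404]
 [  0.           0.           1.        ]]
side [-0.08110637 -0.82367116  0.98522156] [-2.33086289 -0.00402383 -0.61819088] [[467.3606255    0.         280.67804251]
 [  0.         467.3606255  201.80925639]
 [  0.           0.           1.        ]]
{'time_s': 0.1, 'joint_pos': array([ 1.07368668e+00,  1.81444980e-01,  1.60789813e+00, -1.53782410e-05,
        1.35382732e+00, -2.06277982e-01]), 'joint_vel': array([ 1.39200386e-03,  1.66582600e-03, -3.38868301e-03, -1.38527967e-05,
        9.52927047e-04, -1.36157030e-03]), 'tau': array([ 2.62119302e-04, -4.34824634e+01, -3.42693150e+01,  7.04420940e-02,
        3.39721295e-02, -4.75100910e-05]), 'tool_pos': array([0.16461886, 0.55042276, 0.23791726]), 'orientation': array([-1.76755964,  1.56921848, -2.05838799]), 'contact_force': array([0.9911659 , 0.08342758, 0.297363  ]), 'moment': array([-0.00676407, -0.02661319,  0.03286774]), 'finger_gap': 0.08843788384338816}
```

View pics/top0.png

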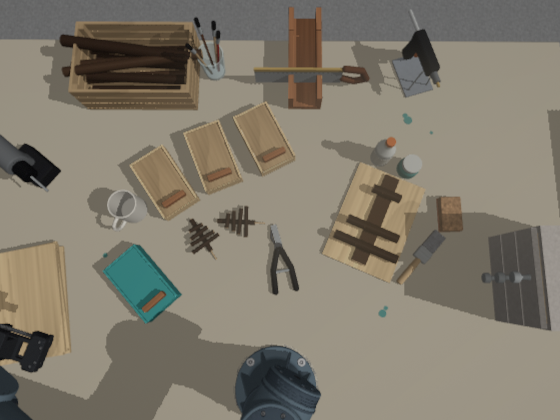

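View pics/side0.png

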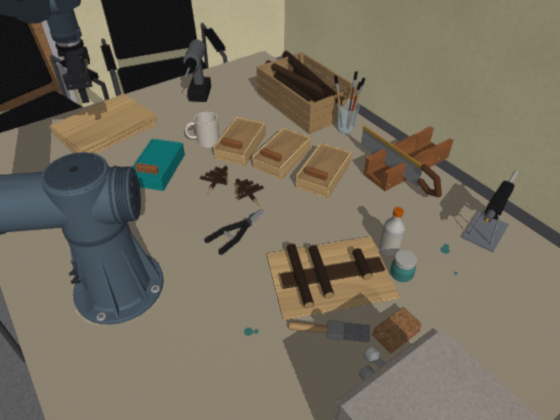

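The top view shows three birch boxes at about (165,183), (213,157) and (264,139), each with a brown cleat at its near end. The turquoise box at (142,283) is the decoy and is not meant. The tree board is at (375,222), and its gap is at about (380,208).

```bash
python3 - <<'E'
from h import *
t=cv2.imread('pics/top0.png'); s=cv2.imread('pics/side0.png')
for im,pts in((t,[(165,183),(173,199),(213,150),(150,170),(265,130),(272,155),(345,240),(400,200),(380,210),(372,230),(300,200),(190,215)]),(s,[(240,135),(232,144),(285,145),(275,156),(320,165),(312,172),(290,285),(330,280),(300,270)])):
    hs=cv2.cvtColor(im,cv2.COLOR_BGR2HSV)
    print([(p,hs[p[1],p[0]].tolist()) for p in pts])
a=cv2.resize(t[90:240,120:320],(800,600),interpolation=cv2.INTER_CUBIC)
cv2.imwrite('pics/c1.png',a)
E
```

```text
[((165, 183), [17, 89, 149]), ((173, 199), [12, 130, 129]), ((213, 150), [18, 88, 147]), ((150, 170), [17, 90, 142]), ((265, 130), [18, 88, 147]), ((272, 155), [13, 118, 130]), ((345, 240), [16, 77, 63]), ((400, 200), [17, 87, 112]), ((380, 210), [14, 97, 76]), ((372, 230), [16, 89, 63]), ((300, 200), [20, 36, 154]), ((190, 215), [20, 38, 154])]
[((240, 135), [17, 115, 135]), ((232, 144), [12, 160, 105]), ((285, 145), [17, 113, 135]), ((275, 156), [12, 156, 106]), ((320, 165), [17, 114, 137]), ((312, 172), [12, 156, 103]), ((290, 285), [12, 107, 69]), ((330, 280), [17, 110, 97]), ((300, 270), [11, 108, 40])]
```

View pics/c1.png

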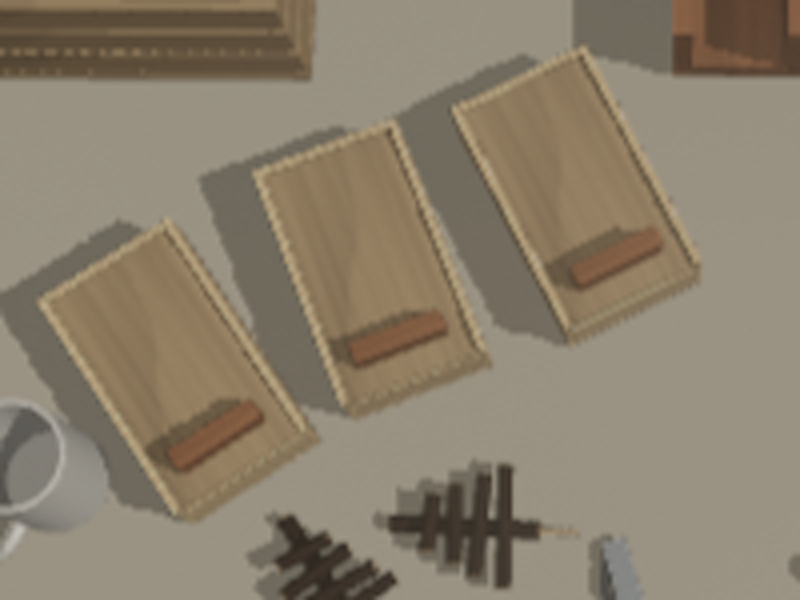

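The crop confirms the three birch boxes, with cleats at crop pixels (215,435), (398,338) and (615,258). I'll measure the cleats, boxes and tree in both views.

```bash
cat >> h.py <<'E'
def blobs(im,lo,hi,roi,amin=30,close=0):
    x0,y0,x1,y1=roi; m=np.zeros(im.shape[:2],np.uint8)
    m[y0:y1,x0:x1]=cv2.inRange(cv2.cvtColor(im,cv2.COLOR_BGR2HSV),lo,hi)[y0:y1,x0:x1]
    if close: m=cv2.morphologyEx(m,cv2.MORPH_CLOSE,np.ones((close,close)))
    return [c for c in cv2.findContours(m,cv2.RETR_EXTERNAL,cv2.CHAIN_APPROX_NONE)[0] if cv2.contourArea(c)>amin]
def tri(ca,a,cb,b):
    p,d=ray(ca,*a); q,e=ray(cb,*b); d=d/np.linalg.norm(d); e=e/np.linalg.norm(e)
    s=np.linalg.lstsq(np.c_[d,-e],q-p,rcond=None)[0]
    A,B=p+s[0]*d,q+s[1]*e; return (A+B)/2,np.linalg.norm(A-B)
def cen(c): m=cv2.moments(c); return m['m10']/m['m00'],m['m01']/m['m00']
E
python3 - <<'E'
from h import *
ct=shot('top'); cs=shot('side'); t=ct['frame'];s=cs['frame']
np.set_printoptions(precision=4,suppress=True)
k=lambda c:cv2.minAreaRect(c)[0][0]
A=sorted(blobs(t,(5,105,90),(14,255,255),(130,100,310,225)),key=k)
B=sorted(blobs(s,(5,140,60),(13,255,255),(205,110,350,195)),key=k)
print(len(A),len(B))
for a,b in zip(A,B):
    P,e=tri(ct,cen(a),cs,cen(b)); r=cv2.minAreaRect(a)
    pts=np.array([onz(ct,*q,0.071)[:2] for q in cv2.boxPoints(r)])
    rr=cv2.minAreaRect((pts*1000).astype(np.float32)); print('cleat',P,e,rr,cen(a),cen(b))
# boxes: light/wood mask top, quad
for c in sorted(blobs(t,(14,60,90),(19,255,255),(125,95,310,225),800,5),key=k):
    P=np.array([onz(ct,*q[0],0.052)[:2]*1000 for q in c],np.float32); print('box',cv2.minAreaRect(P),cv2.contourArea(c))
# board
for c in blobs(t,(13,60,40),(20,255,255),(320,155,428,285),800,5):
    P=np.array([onz(ct,*q[0],0.008)[:2]*1000 for q in c],np.float32); r=cv2.minAreaRect(P);print('board',r,cv2.boxPoints(r))
for nm,im,roi in(('t',t,(325,170,415,270)),('s',s,(280,240,385,310))):
    x0,y0,x1,y1=roi;cv2.imwrite(f'pics/tree_{nm}.png',cv2.resize(im[y0:y1,x0:x1],None,fx=5,fy=5,interpolation=cv2.INTER_CUBIC))
a=cv2.imread('pics/tree_t.png');b=cv2.imread('pics/tree_s.png')
W=np.zeros((500,1000,3),np.uint8);W[:a.shape[0],:450]=a[:500,:450];W[:350,450:975]=b[:350,:525]
cv2.imwrite('pics/c2.png',cv2.resize(W,(800,400)))
E
```

```text
4 3
cleat [0.5171 0.2938 0.0586] 0.0012346573082782596 ((514.4522705078125, 290.5013122558594), (21.074234008789062, 70.5024185180664), 35.489906311035156) (173.3290460878885, 198.58735262593783) (231.4364406779661, 142.90254237288136)
cleat [0.5892 0.1669 0.0588] 0.0014318480958524216 ((585.7645874023438, 165.0183563232422), (20.82880973815918, 69.74024200439453), 22.99407386779785) (218.9125874125874, 174.1818181818182) (271.10233918128654, 154.41666666666666)
cleat [0.6499 0.0107 0.0591] 0.0004145910800149284 ((645.4610595703125, 9.940666198730469), (18.596925735473633, 68.77239990234375), 27.81683921813965) (273.6707482993197, 153.9360544217687) (315.96365914786963, 172.93984962406014)
box ((811.7410888671875, 348.3929443359375), (44.538299560546875, 218.67947387695312), 0.267604261636734) 1010.5
box ((566.5795288085938, 325.51666259765625), (205.58033752441406, 115.25520324707031), 34.875511169433594) 2639.5
box ((643.8644409179688, 189.15985107421875), (205.04315185546875, 113.79752349853516), 22.46929931640625) 2501.0
box ((701.4533081054688, 40.87126922607422), (203.37527465820312, 116.37864685058594), 27.12310218811035) 2488.0
board ((464.4798583984375, -284.26544189453125), (211.78219604492188, 301.94287109375), 66.8891830444336) [[ 284.0609 -322.4006]
 [ 561.772  -440.9164]
 [ 644.8988 -246.1303]
 [ 367.1877 -127.6145]]
```

View pics/c2.png

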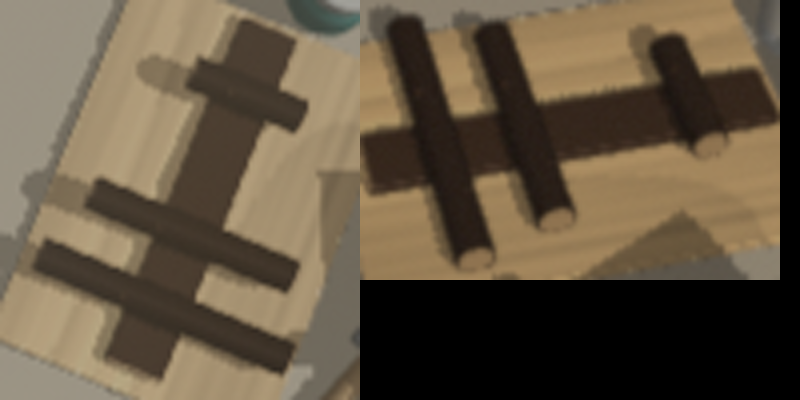

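```bash
python3 - <<'E'
from h import *
np.set_printoptions(precision=4,suppress=True)
ct=shot('top'); cs=shot('side')
for n,a,b in(('short',(387,193.8),(362.5,263)),('long',(373.5,228.6),(320.9,270.4))): print(n,tri(ct,a,cs,b))
for c in blobs(ct['frame'],(0,0,0),(180,255,69),(325,170,415,270),60):
    r=cv2.minAreaRect(np.array([onz(ct,*q[0],0.036)[:2]*1000 for q in c],np.float32)); print(r)
st=status.get_state(); M=R.from_euler('xyz',st['orientation']).as_matrix(); print(M, np.degrees(np.arctan2(M[1,1],M[0,1])))
print('glue base',tri(ct,(389,145),cs,(398,213)),onz(ct,386,158,0.03),'mug top',onz(ct,123,205,.095),'pot',onz(ct,411,167,.06))
E
```

```text
short (array([ 0.5408, -0.3198,  0.0329]), np.float64(0.0038116535420907346))
long (array([ 0.4379, -0.2767,  0.0332]), np.float64(0.0020117298378031596))
((384.6319580078125, -251.38034057617188), (186.5294189453125, 30.825944900512695), 64.97777557373047)
((436.389404296875, -272.71728515625), (152.56787109375, 31.560285568237305), 69.95346069335938)
((538.6572875976562, -315.9703063964844), (81.99664306640625, 28.978431701660156), 67.60767364501953)
[[-0.0003  0.2867  0.958 ]
 [-0.0005  0.958  -0.2867]
 [-1.     -0.0006 -0.0001]] 73.33798132221833
glue base (array([ 0.6552, -0.306 ,  0.1381]), np.float64(0.009262968003836344)) [ 0.6481 -0.3208  0.03  ] mug top [0.4905 0.4206 0.095 ] pot [ 0.6122 -0.3841  0.06  ]
```

Both neighbours' heights triangulate to about 33 mm, as they should, and they sit 111 mm apart. The midpoint puts the gap at about (0.489, -0.295) with the trunk at -23°. The cleats come out at 59 mm, as given. I'll start with the left box.

Request:
play_rows:
  series:
    - [[0,44,-32,0,0,0,-0.134],[0,88,-64,0,0,0,-0.267],[0,132,-96,0,0,0,-0.4],[0,176,-128,0,0,0,-0.534],[0,220,-160,-20,0,0,-0.668]]
  squeeze: 15

```text
time_s: 0.92
tool_pos: [0.3872, 0.3904, 0.2203]
orientation: [1.562, 1.567, 0.599]
contact_force: [0.6, -0.2, -0.9]
finger_gap: 0.0882
```

Request:
play_rows:
  series:
    - [[0,44,-32,-40,0,0,0],[0,88,-64,-60,0,0,0],[0,133,-97,-80,0,0,0],[0,133,-97,-100,0,0,0],[0,133,-97,-100,0,0,0]]

```text
time_s: 1.55
tool_pos: [0.516, 0.2934, 0.1165]
orientation: [-1.947, 1.566, -2.906]
contact_force: [0.3, 0.5, 0.3]
finger_gap: 0.0881
```

```bash
python3 -c "
from h import *
s=status.get_state();M=R.from_euler('xyz',s['orientation']).as_matrix();print(s['time_s'],s['tool_pos'],s['joint_pos'],M[:,1],s['contact_force'])"
```

```text
1.55 [0.51599854 0.29340303 0.11652787] [ 3.17027591e-01  3.58297084e-01  1.65080331e+00  4.32960484e-04
  1.13729583e+00 -2.94361625e-01] [ 0.8189458   0.57385335 -0.00448323] [0.33172264 0.45192752 0.31158914]
```

Request:
play_rows:
  series:
    - [[0,0,0,-35,0,0,0],[0,0,0,-64,0,0,0],[1,0,0,-64,0,0,0],[1,0,0,-64,0,0,0],[1,0,0,-64,0,0,0]]

```text
time_s: 2.17
tool_pos: [0.5188, 0.2947, 0.0567]
orientation: [1.288, 1.568, 0.33]
contact_force: [-0.1, -0.2, -1.0]
finger_gap: 0.0602
```

Request:
play_rows:
  series:
    - [[1,0,0,0,0,0,0],[1,0,0,0,0,0,0]]

```text
time_s: 2.42
tool_pos: [0.5182, 0.294, 0.0553]
orientation: [1.287, 1.57, 0.328]
contact_force: [0.1, 0.1, 0.0]
finger_gap: 0.0401
```

Request:
play_rows:
  series:
    - [[1,0,0,0,0,0,0],[1,0,0,0,0,0,0],[1,0,0,0,0,0,0],[1,0,0,0,0,0,0]]

```text
time_s: 2.92
tool_pos: [0.5156, 0.2923, 0.0543]
orientation: [-1.644, 1.564, -2.603]
contact_force: [-6.9, -6.3, 8.4]
finger_gap: 0.0157
```

Request:
play_rows:
  series:
    - [[1,-24,-17,0,0,0,0],[1,-49,-34,0,0,0,0],[1,-73,-51,0,0,0,0],[1,-98,-68,0,0,0,0],[1,-120,-84,0,0,0,0]]

```text
time_s: 3.55
tool_pos: [0.3971, 0.2097, 0.0545]
orientation: [2.138, 1.57, 1.178]
contact_force: [0.2, 2.0, -2.0]
finger_gap: 0.0158
```

Request:
play_rows:
  series:
    - [[0.6,0,0,0,0,0,0],[0.6,0,0,0,0,0,0],[0.6,0,0,20,0,0,0],[0.6,0,0,60,0,0,0],[0.6,0,0,100,0,0,0]]

```text
time_s: 4.18
tool_pos: [0.3988, 0.2103, 0.1561]
orientation: [1.179, 1.571, 0.22]
contact_force: [1.2, 0.2, 0.2]
finger_gap: 0.0353
```

```bash
python3 -c "
from h import *
t=shot('top','t1.png');s=shot('side','s1.png')
a=cv2.resize(t['frame'][100:270,120:320],(400,340));b=cv2.resize(s['frame'][80:220,180:380],(400,280))
W=np.zeros((340,800,3),np.uint8);W[:,:400]=a;W[:280,400:]=b;cv2.imwrite('pics/c3.png',W)"
```

```text
(no output)
```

View pics/c3.png

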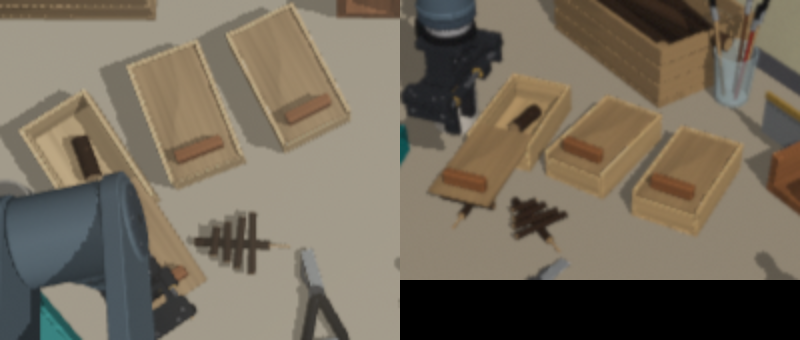

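```bash
python3 - <<'E'
from h import *
np.set_printoptions(precision=4,suppress=True)
class D(dict):pass
ct=shot('top');cs=shot('side')
m=blobs(cs['frame'],(0,0,0),(180,255,70),(225,118,262,155),20)
a=np.radians(35);ax=np.array([np.cos(a),np.sin(a)])
for c,cam,z in [(c,cs,.02) for c in m]+[(c,ct,.03) for c in blobs(ct['frame'],(0,0,0),(180,255,70),(150,160,170,195),20)]:
    P=np.array([onz(cam,*q[0],z)[:2] for q in c]); p=(P-[.5654,.3266])@ax
    print(cv2.boundingRect(c),'along box from centre',p.min(),p.max())
E
```

```text
(237, 133, 13, 12) along box from centre -0.006601481714375482 0.06295550180024527
(156, 168, 14, 21) along box from centre -0.010037722882225297 0.05389101217628161
```

Both views show the left box's object at about 64 mm long, from -10 to +55 mm along the box. A 120 mm branch can't fit there clear of the lid, so it's the stub. I'll shut this one.

Request:
play_rows:
  series:
    - [[0.6,0,0,-60,0,0,0],[0.6,0,0,-100,0,0,0],[1,0,0,-101,0,0,0],[1,0,0,-101,0,0,0],[1,0,0,-101,0,0,0]]

```text
time_s: 5.0
tool_pos: [0.3974, 0.2099, 0.0539]
orientation: [-2.099, 1.57, -3.058]
contact_force: [-0.5, -0.2, -8.8]
finger_gap: 0.0161
```

Request:
play_rows:
  series:
    - [[1,24,17,0,0,0,0],[1,49,34,0,0,0,0],[1,73,51,0,0,0,0],[1,98,68,0,0,0,0],[1,123,86,0,0,0,0]]

```text
time_s: 5.62
tool_pos: [0.5193, 0.2951, 0.0535]
orientation: [-1.624, 1.565, -2.582]
contact_force: [-19.0, -19.4, 12.7]
finger_gap: 0.0249
```

Request:
play_rows:
  series:
    - [[1,2,1,0,0,0,0]]

```text
time_s: 5.75
tool_pos: [0.5181, 0.2941, 0.0532]
orientation: [-1.643, 1.555, -2.6]
contact_force: [-23.2, -18.1, 19.5]
finger_gap: 0.0219
```

Request:
play_rows:
  series:
    - [[0.5,-4,-2,0,0,0,0],[0.4,-4,-2,0,0,0,0],[0.4,-4,-2,30,0,0,0],[0.4,20,-45,65,0,0,-0.1],[0.4,44,-88,65,0,0,-0.215]]

```text
time_s: 6.38
tool_pos: [0.5705, 0.2092, 0.1237]
orientation: [1.355, 1.561, 0.179]
contact_force: [-0.2, -0.1, -0.1]
finger_gap: 0.0533
```

Request:
play_rows:
  series:
    - [[0.4,23,-42,0,0,0,0],[0.4,23,-42,0,0,0,0]]

```text
time_s: 6.62
tool_pos: [0.5924, 0.1641, 0.1202]
orientation: [1.151, 1.567, -0.027]
contact_force: [-0.5, 0.4, 0.0]
finger_gap: 0.0528
```

```bash
python3 - <<'E'
from h import *
np.set_printoptions(precision=4,suppress=True)
s=status.get_state();M=R.from_euler('xyz',s['orientation']).as_matrix();print(s['time_s'],s['tool_pos'],s['finger_gap'],M[:,1],np.degrees(np.arctan2(M[1,1],M[0,1])))
cs=shot('side'); 
for b in blobs(cs['frame'],(5,140,60),(13,255,255),(205,110,350,195)): print(cen(b))
E
```

```text
6.625 [0.5924 0.1641 0.1202] 0.05277080238805959 [0.9238 0.3828 0.0033] 22.505645718192692
(315.9901234567901, 172.93703703703704)
(271.13513513513516, 154.43693693693695)
(231.66525423728814, 142.95480225988697)
```

The left lid is shut, since its cleat is back at its first pixel. Next is the middle box.

Request:
play_rows:
  series:
    - [[0.4,-3,2,-35,0,0,0],[0.4,-3,2,-65,0,0,0],[1,-3,2,-66,0,0,0],[1,-3,2,-66,0,0,0],[1,-3,2,-66,0,0,0]]

```text
time_s: 7.3
tool_pos: [0.588, 0.1694, 0.0545]
orientation: [1.285, 1.568, 0.111]
contact_force: [-0.4, 0.1, 0.1]
finger_gap: 0.0247
```

Request:
play_rows:
  series:
    - [[1,0,0,0,0,0,0],[1,0,0,0,0,0,0]]

```text
time_s: 7.55
tool_pos: [0.5864, 0.1686, 0.0539]
orientation: [-1.476, 1.57, -2.65]
contact_force: [-4.7, -2.3, 6.2]
finger_gap: 0.0161
```

Request:
play_rows:
  series:
    - [[1,-27,-11,0,0,0,0],[1,-54,-22,0,0,0,0],[1,-81,-34,0,0,0,0],[1,-108,-45,0,0,0,0],[1,-135,-56,0,0,0,0]]

```text
time_s: 8.18
tool_pos: [0.4525, 0.1132, 0.054]
orientation: [1.5, 1.567, 0.325]
contact_force: [1.2, 1.5, 3.7]
finger_gap: 0.0158
```

Request:
play_rows:
  series:
    - [[0.6,0,0,0,0,0,0],[0.6,0,0,0,0,0,0],[0.6,0,0,20,0,0,0],[0.6,0,0,60,0,0,0],[0.6,0,0,100,0,0,0]]

```text
time_s: 8.8
tool_pos: [0.4528, 0.113, 0.154]
orientation: [0.59, 1.571, -0.584]
contact_force: [0.8, 0.1, -0.3]
finger_gap: 0.0355
```

```bash
python3 -c "
from h import *
t=shot('top','t2.png');s=shot('side','s2.png')
a=cv2.resize(t['frame'][100:270,120:320],(400,340));b=cv2.resize(s['frame'][80:220,180:380],(400,280))
W=np.zeros((340,800,3),np.uint8);W[:,:400]=a;W[:280,400:]=b;cv2.imwrite('pics/c4.png',W)"
```

```text
(no output)
```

View pics/c4.png

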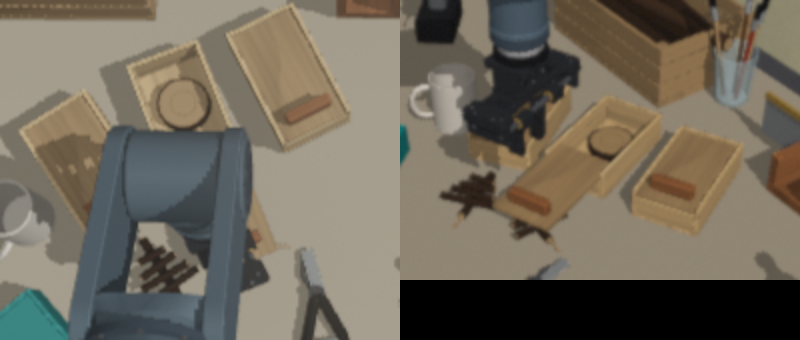

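The middle box holds the slice, seen at crop (183,103). I'll shut it and go to the right box.

Request:
play_rows:
  series:
    - [[0.6,0,0,-60,0,0,0],[0.6,0,0,-100,0,0,0],[1,0,0,-101,0,0,0],[1,0,0,-101,0,0,0],[1,0,0,-101,0,0,0]]

```text
time_s: 9.52
tool_pos: [0.4513, 0.1129, 0.051]
orientation: [-1.946, 1.57, -3.119]
contact_force: [2.0, -0.7, -9.7]
finger_gap: 0.016
```

Request:
play_rows:
  series:
    - [[1,27,11,0,0,0,0],[1,54,22,0,0,0,0],[1,81,34,0,0,0,0],[1,108,45,0,0,0,0],[1,137,57,0,0,0,0]]

```text
time_s: 10.15
tool_pos: [0.588, 0.1695, 0.0509]
orientation: [-1.628, 1.566, -2.802]
contact_force: [-30.1, -16.3, 6.5]
finger_gap: 0.0189
```

Request:
play_rows:
  series:
    - [[1,1,0,0,0,0,0],[1,1,0,0,0,0,0]]

```text
time_s: 10.4
tool_pos: [0.5864, 0.1688, 0.0507]
orientation: [-1.684, 1.562, -2.857]
contact_force: [-10.5, -5.7, 3.4]
finger_gap: 0.0164
```

Request:
play_rows:
  series:
    - [[0.5,-3,-1,0,0,0,0],[0.4,-3,-1,0,0,0,0],[0.4,-3,-1,30,0,0,0],[0.4,17,-50,66,0,0,0.04],[0.4,38,-103,66,0,0,0.08]]

```text
time_s: 11.02
tool_pos: [0.6313, 0.0667, 0.1224]
orientation: [1.046, 1.562, -0.043]
contact_force: [-0.4, -0.0, -0.2]
finger_gap: 0.0527
```

Request:
play_rows:
  series:
    - [[0.4,22,-56,0,0,0,0],[0.4,22,-56,0,0,0,0],[0.4,22,-56,0,0,0,0]]

```text
time_s: 11.4
tool_pos: [0.6498, 0.0112, 0.1178]
orientation: [2.321, 1.57, 1.226]
contact_force: [0.4, 0.1, 0.2]
finger_gap: 0.053
```

```bash
python3 - <<'E'
from h import *
np.set_printoptions(precision=4,suppress=True)
s=status.get_state();M=R.from_euler('xyz',s['orientation']).as_matrix();print(s['time_s'],s['tool_pos'],s['finger_gap'],M[:,1],np.degrees(np.arctan2(M[1,1],M[0,1])))
cs=shot('side'); 
for b in blobs(cs['frame'],(5,140,60),(13,255,255),(205,110,350,195)): print(cen(b))
E
```

```text
11.4 [0.6498 0.0112 0.1178] 0.05304677699079748 [0.8887 0.4585 0.0004] 27.28929457358007
(315.9738805970149, 172.87313432835822)
(271.02055800293687, 154.3994126284875)
(231.51304347826087, 142.95362318840577)
```

Request:
play_rows:
  series:
    - [[0.4,-1,-1,-35,0,0,0],[0.4,-1,-1,-62,0,0,0],[1,-1,-1,-64,0,0,0],[1,-1,-1,-64,0,0,0],[1,-1,-1,-64,0,0,0]]

```text
time_s: 12.08
tool_pos: [0.6499, 0.0102, 0.0554]
orientation: [0.944, 1.568, -0.149]
contact_force: [0.8, -0.8, -0.1]
finger_gap: 0.0251
```

Request:
play_rows:
  series:
    - [[1,0,0,0,0,0,0],[1,0,0,0,0,0,0]]

```text
time_s: 12.32
tool_pos: [0.6487, 0.0094, 0.055]
orientation: [-0.969, 1.57, -2.062]
contact_force: [-5.0, -1.5, 5.6]
finger_gap: 0.0156
```

Request:
play_rows:
  series:
    - [[1,-26,-13,0,0,0,0],[1,-52,-27,0,0,0,0],[1,-78,-40,0,0,0,0],[1,-104,-54,0,0,0,0],[1,-130,-67,0,0,0,0]]

```text
time_s: 12.95
tool_pos: [0.5197, -0.0579, 0.0551]
orientation: [0.839, 1.567, -0.254]
contact_force: [3.9, -1.3, -0.3]
finger_gap: 0.0157
```

Request:
play_rows:
  series:
    - [[0.6,0,0,0,0,0,0],[0.6,0,0,0,0,0,0],[0.6,0,0,20,0,0,0],[0.6,0,0,60,0,0,0],[0.6,0,0,100,0,0,0]]

```text
time_s: 13.58
tool_pos: [0.5196, -0.0566, 0.1548]
orientation: [-3.1, 1.57, 2.09]
contact_force: [0.6, -0.8, 0.5]
finger_gap: 0.035
```

```bash
python3 -c "
from h import *
t=shot('top','t3.png');s=shot('side','s3.png')
a=cv2.resize(t['frame'][100:270,140:340],(400,340));b=cv2.resize(s['frame'][80:220,230:430],(400,280))
W=np.zeros((340,800,3),np.uint8);W[:,:400]=a;W[:280,400:]=b;cv2.imwrite('pics/c5.png',W)"
```

```text
(no output)
```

View pics/c5.png

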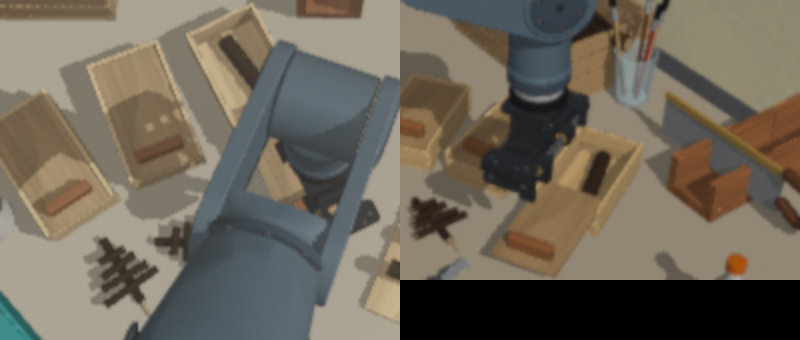

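The right box holds a long dark branch, running at least from crop (230,45) to (255,80). I'll move aside while turning the jaws across the box, then measure it.

Request:
play_rows:
  series:
    - [[0.5,-24,-35,18,0,0,-0.18],[0.5,-48,-70,36,0,0,-0.36],[0.5,-72,-105,54,0,0,-0.54],[0.5,-96,-140,72,0,0,-0.72],[0.5,-110,-170,80,0,0,-0.9]]

```text
time_s: 14.3
tool_pos: [0.4088, -0.2284, 0.2345]
orientation: [1.272, 1.569, -0.728]
contact_force: [-0.2, -0.9, -0.8]
finger_gap: 0.0441
```

Request:
play_rows:
  series:
    - [[0.5,0,-30,0,0,0,-0.17],[0.5,0,-60,0,0,0,-0.34],[0.5,0,-60,0,0,0,-0.51],[0.5,0,-60,0,0,0,-0.67],[0.5,0,-60,0,0,0,-0.67]]

```text
time_s: 14.92
tool_pos: [0.4093, -0.287, 0.2331]
orientation: [-1.462, 1.57, 2.159]
contact_force: [-0.8, 0.2, -0.2]
finger_gap: 0.0442
```

```bash
python3 - <<'E'
from h import *
np.set_printoptions(precision=4,suppress=True)
s=status.get_state();M=R.from_euler('xyz',s['orientation']).as_matrix();print(s['time_s'],s['tool_pos'],s['joint_pos'],s['finger_gap'],M[:,1],np.degrees(np.arctan2(M[1,1],M[0,1])))
ct=shot('top','t4.png');cs=shot('side','s4.png')
a=np.radians(27.3);ax=np.array([np.cos(a),np.sin(a)]);ay=np.array([-ax[1],ax[0]])
A=blobs(ct['frame'],(0,0,0),(180,255,72),(240,100,295,180),60)
B=blobs(cs['frame'],(0,0,0),(180,255,72),(300,130,360,215),40)
for n,L,cam in(('t',A,ct),('s',B,cs)):
  for c in L:
    P=np.array([onz(cam,*q[0],.024)[:2]*1000 for q in c],np.float32); print(n,cen(c),cv2.contourArea(c),cv2.minAreaRect(P))
if A and B: print(tri(ct,cen(A[0]),cs,cen(B[0])))
x=cv2.resize(ct['frame'][90:230,230:330],(400,560));y=cv2.resize(cs['frame'][120:220,290:390],(400,400))
W=np.zeros((560,800,3),np.uint8);W[:,:400]=x;W[:400,400:]=y;cv2.imwrite('pics/c6.png',W)
E
```

```text
14.925 [ 0.4093 -0.287   0.2331] [-0.8495  0.0168  1.7974  0.0001  1.3283  0.2416] 0.04417709589319859 [ 0.4615 -0.8871 -0.0009] -62.515528397476416
s (326.6674367119068, 191.05534700163633) 1731.5 ((682.5289306640625, -17.33636474609375), (284.09100341796875, 181.48007202148438), 52.86371612548828)
s (311.4735883424408, 144.54098360655738) 91.5 ((754.8167724609375, 158.50534057617188), (92.687255859375, 70.57191467285156), 29.115522384643555)
s (325.38603988603984, 132.522792022792) 117.0 ((843.41796875, 193.8706817626953), (36.42847442626953, 103.40270233154297), 54.911808013916016)
```

View pics/c6.png

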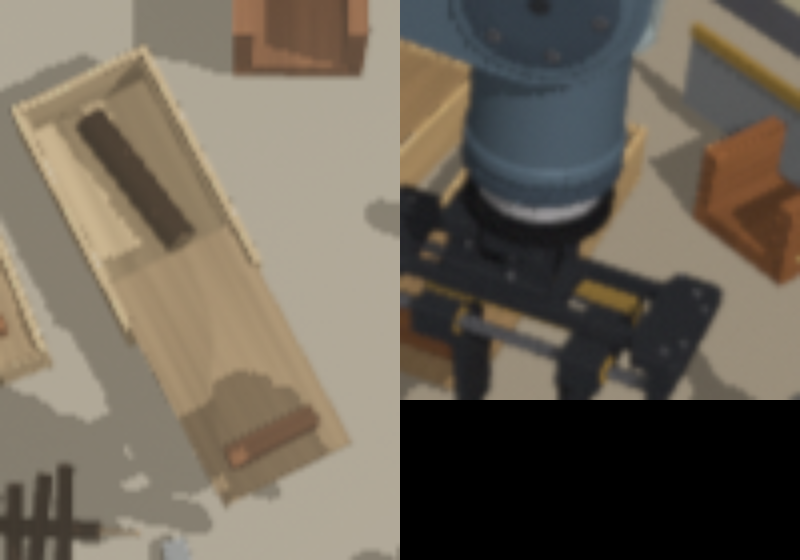

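The lid is fully open and the branch is clear in the top view, from about (253,119) to (274,150), while the arm hides it from the side camera. I'll measure it from the top view and check its height against the earlier side picture.

```bash
python3 - <<'E'
from h import *
np.set_printoptions(precision=4,suppress=True)
ct=shot('top');cs=shot('side');t=cv2.imread('pics/t4.png');s=cv2.imread('pics/s3.png')
for th in(85,95):
  for c in blobs(t,(0,0,0),(180,255,th),(243,110,283,156),150):
    P=np.array([onz(ct,*q[0],.02)[:2]*1000 for q in c],np.float32); r=cv2.minAreaRect(P);print(th,cen(c),onz(ct,*cen(c),.022),r)
B=blobs(s,(0,0,0),(180,255,72),(320,150,338,180),40)
for c in B:
  P=np.array([onz(cs,*q[0],.02)[:2]*1000 for q in c],np.float32); print('s3',cen(c),cv2.boundingRect(c),cv2.minAreaRect(P))
print('far end',tri(ct,(253,118.8),cs,(332,157.5)))
E
```

```text
85 (262.85873347251214, 134.02992345163534) [0.724  0.0454 0.022 ] ((725.0945434570312, 45.688255310058594), (119.9469985961914, 22.248306274414062), 36.78203582763672)
95 (263.05830164765524, 134.0912547528517) [0.7238 0.0448 0.022 ] ((725.3474731445312, 45.33445358276367), (119.96089935302734, 24.34191131591797), 36.68727493286133)
s3 (327.75679012345677, 166.35925925925926) (321, 156, 14, 22) ((735.3330688476562, 51.19251251220703), (110.3165283203125, 25.014307022094727), 36.284149169921875)
far end (array([0.7727, 0.076 , 0.0218]), np.float64(0.0004104413765460832))
```

```bash
python3 - <<'E'
from h import *
np.set_printoptions(precision=3,suppress=True)
ct=shot('top');cs=shot('side');
# mitre-box near-left top corner: top view (289,106)?, side view near-left board
t=cv2.imread('pics/top0.png');s=cv2.imread('pics/side0.png')
c=max(blobs(t,(0,110,30),(14,255,255),(282,0,330,115),300),key=cv2.contourArea);q=c[:,0]
for z in(0,.06,.08): print(z,onz(ct,q[:,0].min(),q[:,1].max(),z),q[:,0].min(),q[:,1].max(),q[:,0].max())
print('tri', tri(ct,(289.5,107),cs,(366,149)), tri(ct,(289.5,107),cs,(366,160)))
cv2.imwrite('pics/c7.png',cv2.resize(s[120:200,350:460],(660,480)))
E
```

```text
0 [ 0.959 -0.033  0.   ] 289 66 321
0.06 [ 0.925 -0.032  0.06 ] 289 66 321
0.08 [ 0.914 -0.032  0.08 ] 289 66 321
tri (array([ 0.781, -0.041,  0.121]), np.float64(0.028891025830913925)) (array([ 0.798, -0.039,  0.07 ]), np.float64(0.018760513206386553))
```

Request:
play_rows:
  series:
    - [[0.6,35,37,0,0,0,0.04],[0.6,70,74,0,0,0,0.08],[0.6,105,111,0,0,0,0.12],[0.6,140,148,0,0,0,0.16],[0.6,175,185,0,0,0,0.16]]

```text
time_s: 15.85
tool_pos: [0.585, -0.1007, 0.2339]
orientation: [1.963, 1.57, -0.539]
contact_force: [-0.0, -1.0, 0.8]
finger_gap: 0.0354
```

Request:
play_rows:
  series:
    - [[0.6,35,37,-20,0,0,0],[0.6,70,74,-40,0,0,0],[0.6,105,111,-60,0,0,0],[0.6,140,147,-100,0,0,0],[0.6,140,147,-130,0,0,0]]

```text
time_s: 16.48
tool_pos: [0.7248, 0.0482, 0.1013]
orientation: [-1.603, 1.57, 2.181]
contact_force: [-0.1, -0.2, 0.3]
finger_gap: 0.0353
```

Request:
play_rows:
  series:
    - [[0.6,0,0,0,0,0,0],[0.6,0,0,0,0,0,0]]

```text
time_s: 16.73
tool_pos: [0.7244, 0.0444, 0.1052]
orientation: [2.352, 1.569, -0.152]
contact_force: [-0.0, -0.1, 0.4]
finger_gap: 0.0353
```

```bash
python3 - <<'E'
from h import *
np.set_printoptions(precision=4,suppress=True)
s=status.get_state();M=R.from_euler('xyz',s['orientation']).as_matrix();print(s['time_s'],s['tool_pos'],s['joint_pos'],s['finger_gap'],M[:,1],np.degrees(np.arctan2(M[1,1],M[0,1])))
cs=shot('side','s5.png')
cv2.imwrite('pics/c7.png',cv2.resize(cs['frame'][80:220,250:450],(800,560)))
E
```

```text
16.725 [0.7244 0.0444 0.1052] [-0.1018  0.6305  1.2771 -0.0001  1.2325  0.8313] 0.03532347468574507 [ 0.5954 -0.8035  0.0011] -53.46230037054131
```

View pics/c7.png

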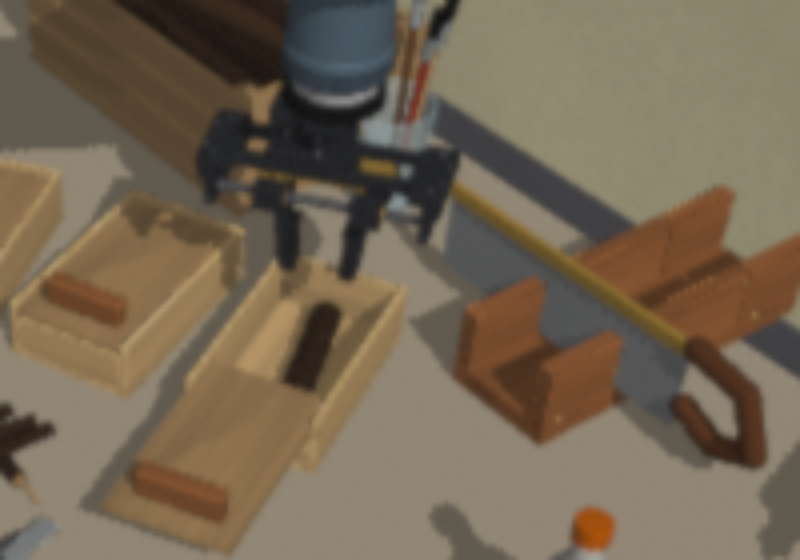

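Request:
play_rows:
  series:
    - [[0.6,0,1,-40,0,0,0],[0.6,0,1,-70,0,0,0],[0.6,0,1,-85,0,0,0],[0.6,0,1,-93,0,0,0],[0.6,0,1,-93,0,0,0]]

```text
time_s: 17.4
tool_pos: [0.7244, 0.0456, 0.0116]
orientation: [2.423, 1.57, -0.081]
contact_force: [0.2, -0.4, 0.4]
finger_gap: 0.0353
```

Request:
play_rows:
  series:
    - [[1,0,0,0,0,0,0],[1,0,0,0,0,0,0],[1,0,0,0,0,0,0],[1,0,0,0,0,0,0]]
  squeeze: 20

```text
time_s: 17.9
tool_pos: [0.7249, 0.0458, 0.0123]
orientation: [2.386, 1.568, -0.118]
contact_force: [-0.5, -0.9, 5.7]
finger_gap: 0.0247
```

Request:
play_rows:
  series:
    - [[1,0,0,10,0,0,0],[1,0,0,35,0,0,0],[1,0,0,70,0,0,0],[1,0,0,110,0,0,0],[1,0,0,140,0,0,0]]

```text
time_s: 18.52
tool_pos: [0.7247, 0.0459, 0.1549]
orientation: [2.423, 1.567, -0.081]
contact_force: [-0.4, 0.2, -1.2]
finger_gap: 0.0251
```

Request:
play_rows:
  series:
    - [[1,-30,-43,10,0,0,0.1],[1,-60,-86,20,0,0,0.2],[1,-90,-129,20,0,0,0.3],[1,-120,-172,20,0,0,0.4],[1,-150,-215,20,0,0,0.53]]

```text
time_s: 19.15
tool_pos: [0.5731, -0.1705, 0.1727]
orientation: [1.469, 1.569, -0.5]
contact_force: [0.3, -0.5, 0.1]
finger_gap: 0.0249
```

Request:
play_rows:
  series:
    - [[1,-30,-43,0,0,0,0],[1,-60,-86,-20,0,0,0],[1,-86,-126,-50,0,0,0],[1,-86,-126,-80,0,0,0],[1,-86,-126,-80,0,0,0]]

```text
time_s: 19.77
tool_pos: [0.4864, -0.2946, 0.0898]
orientation: [-1.953, 1.567, 2.355]
contact_force: [-0.8, -0.3, -0.3]
finger_gap: 0.025
```

```bash
python3 - <<'E'
from h import *
np.set_printoptions(precision=4,suppress=True)
s=status.get_state();M=R.from_euler('xyz',s['orientation']).as_matrix();print(s['time_s'],s['tool_pos'],s['joint_pos'],s['finger_gap'],M,np.degrees(np.arctan2(M[1,1],M[0,1])))
ct=shot('top','t6.png');cs=shot('side','s6.png')
x=cv2.resize(ct['frame'][150:290,320:440],(480,560));y=cv2.resize(cs['frame'][200:330,240:420],(720,520))
W=np.zeros((560,1200,3),np.uint8);W[:,:480]=x;W[:520,480:]=y;cv2.imwrite('pics/c8.png',cv2.resize(W,(800,373)))
E
```

```text
19.775 [ 0.4864 -0.2946  0.0898] [-0.7533  0.3466  1.7303  0.0001  1.0683 -0.3491] 0.024990040711820677 [[-0.0026  0.9194 -0.3934]
 [ 0.0026 -0.3934 -0.9194]
 [-1.     -0.0034 -0.0014]] -23.165216180904014
```

View pics/c8.png

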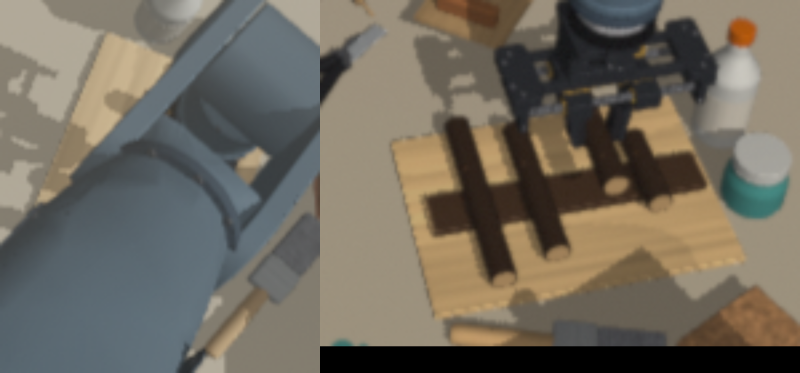

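```bash
python3 - <<'E'
from h import *
np.set_printoptions(precision=4,suppress=True)
cs=shot('side')
e=onz(cs,351,269.4,.0955); y=np.array([.391,.92,0]); print('end',e,'centre',e+.06*y)
# side-view midway test: project gap ends at final height and neighbours' ends
for u,v,n in((368.5+20,0,''),): pass
g=np.array([.489,-.2955,.030]); x=np.array([.92,-.391,0])
for d,L in((-.056,.155),(0,.12),(.056,.085)): print(d,proj(cs,g+d*x-L/2*y))
# seen sawn-end centres in crop (556,252) & (659,202)
f=lambda a,b:((a*1.5-480)/4+240,b*1.5/4+200)
print(f(556,252),f(659,202))
E
```

```text
end [ 0.4658 -0.3521  0.0955] centre [ 0.4892 -0.2969  0.0955]
-0.056 [328.2142 295.1312]
0 [347.7321 285.4678]
0.056 [366.5528 276.1496]
(328.5, 294.5) (367.125, 275.75)
```

The projected ends of the neighbours match the picture to within 0.6 px. The held branch's centre comes out at (0.489, -0.297) against a gap at (0.489, -0.2955). I'll lower it.

Request:
play_rows:
  series:
    - [[1,0,1,-25,0,0,0],[1,0,1,-45,0,0,0],[1,0,1,-58,0,0,0],[1,0,1,-63,0,0,0],[1,0,1,-63,0,0,0]]

```text
time_s: 20.55
tool_pos: [0.4879, -0.2941, 0.0276]
orientation: [-1.887, 1.57, 2.423]
contact_force: [-0.5, 0.1, -0.0]
finger_gap: 0.025
```

Request:
play_rows:
  series:
    - [[1,0,0,-1,0,0,0],[1,0,0,-2,0,0,0],[1,0,0,-3,0,0,0],[1,0,0,-3,0,0,0]]

```text
time_s: 21.05
tool_pos: [0.4878, -0.2941, 0.0248]
orientation: [1.236, 1.571, -0.738]
contact_force: [0.4, 0.2, -1.0]
finger_gap: 0.025
```

Request:
play_rows:
  series:
    - [[1,0,0,-1,0,0,0],[1,0,0,-1,0,0,0]]

```text
time_s: 21.3
tool_pos: [0.488, -0.2942, 0.0242]
orientation: [0.934, 1.571, -1.04]
contact_force: [-1.5, 0.7, 4.6]
finger_gap: 0.0245
```

Request:
play_rows:
  series:
    - [[1,0,0,-1,0,0,0],[1,0,0,-1,0,0,0]]

```text
time_s: 21.55
tool_pos: [0.488, -0.2943, 0.0242]
orientation: [-0.025, 1.571, -1.999]
contact_force: [-5.5, 3.1, 13.8]
finger_gap: 0.0245
```

Contact felt at 14 N, so the branch is seated. I'll ease off, release with a narrow opening, and rise.

Request:
play_rows:
  series:
    - [[1,0,0,1,0,0,0],[0.6,0,0,1,0,0,0],[0.6,0,0,1,0,0,0],[0.6,0,0,1,0,0,0],[0.6,0,0,1,0,0,0]]

```text
time_s: 22.18
tool_pos: [0.4878, -0.294, 0.0235]
orientation: [-1.919, 1.571, 2.391]
contact_force: [0.9, 0.1, -0.1]
finger_gap: 0.035
```

Request:
play_rows:
  series:
    - [[0.6,0,0,10,0,0,0],[0.6,0,0,30,0,0,0],[0.6,0,0,70,0,0,0],[0.6,0,0,120,0,0,0],[0.6,0,0,120,0,0,0]]

```text
time_s: 22.8
tool_pos: [0.4906, -0.2966, 0.1502]
orientation: [1.227, 1.56, -0.746]
contact_force: [-0.3, -0.5, -0.2]
finger_gap: 0.0353
```

```bash
python3 - <<'E'
from h import *
np.set_printoptions(precision=4,suppress=True)
s=status.get_state();print(s['time_s'],s['tool_pos'],s['joint_pos'])
cs=shot('side','s7.png')
cv2.imwrite('pics/c9.png',cv2.resize(cs['frame'][220:330,250:400],(600,440)))
E
```

```text
22.8 [ 0.4906 -0.2966  0.1502] [-0.7506  0.264   1.6969  0.      1.1697 -0.3478]
```

View pics/c9.png

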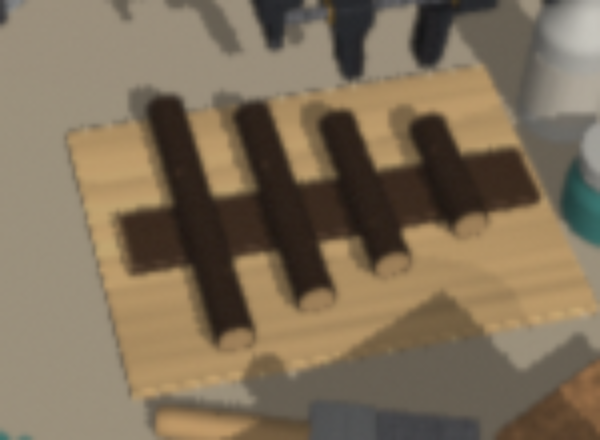

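The branch is in place. Its sawn end is seen at (347.8, 286) against an expected (347.7, 285.5), and it looks evenly spaced and parallel. Next I'll shut the right-hand lid.

Request:
play_rows:
  series:
    - [[0.5,6,47,10,0,0,0.176],[0.5,12,95,10,0,0,0.352],[0.5,18,142,10,0,0,0.528],[0.5,24,190,10,0,0,0.704],[0.5,30,237,0,0,0,0.88]]

```text
time_s: 23.48
tool_pos: [0.5176, -0.0555, 0.1435]
orientation: [1.815, 1.571, 0.726]
contact_force: [0.1, -0.1, -0.3]
finger_gap: 0.0441
```

Request:
play_rows:
  series:
    - [[0.5,0,0,-20,0,0,0],[0.5,0,0,-30,0,0,0],[0.5,0,0,-30,0,0,0]]

```text
time_s: 23.85
tool_pos: [0.5168, -0.0572, 0.1126]
orientation: [-2.363, 1.568, 2.825]
contact_force: [0.1, -0.2, 0.9]
finger_gap: 0.044
```

```bash
python3 - <<'E'
from h import *
np.set_printoptions(precision=4,suppress=True)
s=status.get_state();M=R.from_euler('xyz',s['orientation']).as_matrix();print(s['time_s'],s['tool_pos'],s['finger_gap'],np.degrees(np.arctan2(M[1,1],M[0,1])))
E
```

```text
23.85 [ 0.5168 -0.0572  0.1126] 0.04401551768235913 27.28054250619011
```

Request:
play_rows:
  series:
    - [[0.5,2,0,-30,0,0,0],[0.5,2,0,-58,0,0,0],[1,2,0,-59,0,0,0],[1,2,0,-59,0,0,0],[1,2,0,-59,0,0,0]]
  squeeze: 15

```text
time_s: 24.48
tool_pos: [0.5206, -0.0579, 0.056]
orientation: [0.45, 1.569, -0.644]
contact_force: [-1.8, -2.5, -0.1]
finger_gap: 0.0159
```

Request:
play_rows:
  series:
    - [[1,0,0,0,0,0,0]]

```text
time_s: 24.6
tool_pos: [0.5207, -0.0578, 0.056]
orientation: [0.527, 1.568, -0.567]
contact_force: [-1.2, -1.6, 3.8]
finger_gap: 0.0158
```

Request:
play_rows:
  series:
    - [[1,26,13,0,0,0,0],[1,52,27,0,0,0,0],[1,78,40,0,0,0,0],[1,104,54,0,0,0,0],[1,131,67,0,0,0,0]]

```text
time_s: 25.22
tool_pos: [0.651, 0.0104, 0.0558]
orientation: [-1.904, 1.569, -2.998]
contact_force: [-22.7, -10.9, 14.0]
finger_gap: 0.0206
```

Request:
play_rows:
  series:
    - [[1,1,1,0,0,0,0],[1,1,1,0,0,0,0]]

```text
time_s: 25.48
tool_pos: [0.6488, 0.0093, 0.0553]
orientation: [-1.724, 1.562, -2.817]
contact_force: [-15.4, -6.7, 12.2]
finger_gap: 0.016
```

Request:
play_rows:
  series:
    - [[0.5,-3,-1,0,0,0,0],[0.4,-3,-1,0,0,0,0],[0.4,-3,-1,30,0,0,0],[0.4,-3,-1,80,0,0,0],[0.4,-50,-1,110,0,0,0]]

```text
time_s: 26.1
tool_pos: [0.6049, 0.0095, 0.168]
orientation: [0.98, 1.564, -0.113]
contact_force: [0.1, 0.1, -0.3]
finger_gap: 0.053
```

Request:
play_rows:
  series:
    - [[0.4,-50,10,30,0,0,0],[0.4,-100,20,60,0,0,0],[0.4,-150,40,90,0,0,0],[0.4,-200,60,110,0,0,0],[0.4,-200,60,110,0,0,0]]

```text
time_s: 26.72
tool_pos: [0.4009, 0.0712, 0.2772]
orientation: [1.082, 1.565, -0.009]
contact_force: [0.4, -0.2, 0.4]
finger_gap: 0.0531
```

```bash
python3 - <<'E'
from h import *
np.set_printoptions(precision=4,suppress=True)
ct=shot('top','t8.png');cs=shot('side','s8.png')
for b in blobs(cs['frame'],(5,140,60),(13,255,255),(205,110,350,195)): print('cleat',cen(b))
for c in blobs(ct['frame'],(0,0,0),(180,255,69),(325,170,415,270),60):
    r=cv2.minAreaRect(np.array([onz(ct,*q[0],0.036)[:2]*1000 for q in c],np.float32)); print('branch',r)
cv2.imwrite('pics/c10.png',np.hstack([cv2.resize(ct['frame'],(400,300)),cv2.resize(cs['frame'],(400,300))]))
print(status.get_state()['contact_force'])
E
```

```text
cleat (316.0634328358209, 172.8955223880597)
cleat (271.0847953216374, 154.4078947368421)
cleat (232.11916264090175, 143.23349436392914)
branch ((384.72637939453125, -251.02865600585938), (186.34751892089844, 27.83854866027832), 66.73712158203125)
branch ((436.0467224121094, -273.22564697265625), (151.11929321289062, 27.910367965698242), 66.53759765625)
branch ((477.2090148925781, -291.87921142578125), (114.89469909667969, 12.578559875488281), 67.85704040527344)
[-0.1639  0.0681 -0.4018]
```

View pics/c10.png

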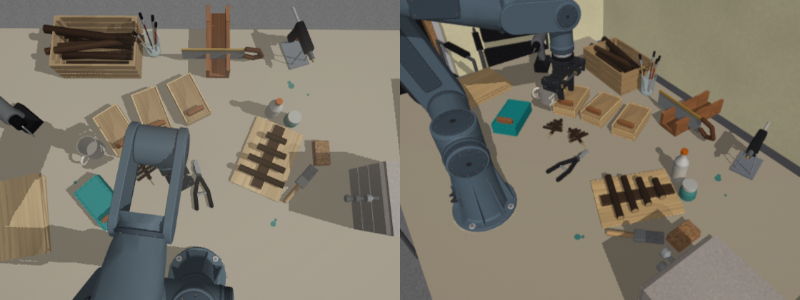

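The cleats are back at their starting pixels, so all three lids are shut. The branch lies square between its neighbours and the bystanders look unmoved. Handing in.

```bash
python3 -c "
from h import *
print(workorder.job_done())"
```

```text
the job is handed in; nothing more can be done
None
```

I found the 120 mm branch in the right-hand box, laid it in the gap, and handed the job in at about 27 s of robot time with all three lids shut. The hand-in reports no verdict.

The left box held the stub and the middle box the slice. I shut each box before opening the next.

**Placement:** I lowered the branch onto the trunk until the wrist felt 14 N and let go with a narrow jaw opening. After release its sawn end showed at pixel (347.8, 286) in the side view against an expected (347.7, 285.5). In the last top view its long axis was within about 1.5° of its neighbours.

**Lids:** In the last side view the middle and right cleats were within 0.1 px of where they started. The left one was 0.8 px off. I put that down to the gripper partly hiding it, because it matched within 0.3 px before.

**Disagreement:** In the last top view the colour mask caught only about half the branch's width (12.6 mm of 25). I did not use its centre from that view and relied on the side view and the tool position instead.

**Bystanders:** They looked unmoved in the final pictures, but I judged that by eye and did not measure it.

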